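# True the slicer fence with the square

## Robot

A 7-joint arm with a two-finger parallel gripper is mounted at the origin on the work surface. World frame = base frame: x ahead of the robot, y to its left, z up, the work surface at z = 0. Lengths are in m, angles in rad, forces in N, time in s.
With the tool pointing down it reaches from about 0.425 to 0.875 m from the base axis. Payload 9.9 kg.
Tool frame: the origin (TCP) lies at the very end of the fingers, on their centre line; the grasp point (between the pads) lies 19 mm behind it; z points along the fingers, y is the direction in which the jaws open and shut (so a half turn about z gives the same grasp; the last joint's range is limited). The gripper opens to 85 mm and grips with 20 to 120 N. Pads are 22 mm wide; open, the fingers measure 114 mm over their backs; the gripper's body (76 mm by 85 mm) begins 54 mm behind the grasp point. The pads swing forward as they close: fully open they stand 13 mm farther back than shut.
Start: joints at [1.101, 0.576, 0.025, 1.437, -0.015, 1.129, -0.057], TCP at [0.254, -0.625, 0.231] pointing down, gripper open.
Joint ranges: [-2.76, 2.76], [-0.34, 2.15], [-1.52, 1.57], [0.19, 2.46], [-1.09, 4.23], [0.17, 1.99], [-2.82, 2.82]. Speed limits (rad/s): [2.22, 2.22, 3.01, 3.01, 3.14, 3.14, 3.14].

## Interface

Orientations are given as [roll, pitch, yaw] about the fixed x, y, z axes, in that order (R = Rz(yaw) Ry(pitch) Rx(roll)).
In Python, from plant import arm gives the robot as it stands.
- The arm moves only by the shell command python3 -m crank 'ROWS' [FORCE]. ROWS is JSON, one flat list of numbers, 5 for each row, row after row: the shift along the world's x, y, z in units of 5 cm (1.0 is 5 cm), then the turn about the world's z in units of 5 degrees (1.0 is 5 degrees), then the gripper command: -1 is fully open, 1 is shut, values between are in proportion. In form: [x, y, z, roll, gripper, x, y, z, roll, gripper, ...]. A call has 1 to 20 rows; each row shifts and turns the pose as measured when the row begins; what a row does not reach is not made up. A row lasts 1/8 s, in which the tool goes at most 62.5 mm and 10.7 degrees, less where a joint would pass 70% of its speed; a pose out of reach is approached as far as the arm can. A call with a number of a shift or a turn outside -1 to 1 is refused whole. A call with a gripper value outside its range is refused whole. The fingers move at their own pace and stop on an object; FORCE is the grip in N (left out, the last holds). Time passes only in rows, so rows that do not move let the fingers close. It gives the time, the measured TCP pose, the force and the opening at its end, in the units of the state.
- arm.get_obs(): the state, without advancing time (a new reading comes with each control period).
- arm.camera(name): name is "side" or "top" or "wrist"; returns the picture (384x512x3 uint8, red, green, blue); there is no depth.
- arm.camera_model(name): a dict with "fx", "fy", "cx", "cy" (pixels), "world_to_cam" (4x4, takes a point from world to camera coordinates). Camera axes: x right, y up, looking along -z (the intrinsics and any distortion apply to the point x, -y, -z); pixel columns grow to the right and rows downward; lengths in m; the calibration is good to about 2 mm. A picture is of the moment at which its call begins: read the wrist's pose just before it. camera_model takes no time and is no camera call; for the wrist camera it gives the pose at the moment of the call.
- arm.job_done(): hands the job in, once; it reports no verdict.
Trained networks look in the newest picture that a camera, given by its name, has taken for a name from the list of things; names that differ only in an ending like _2 or _b are one class to them, and where a whole thing is asked for, a point or a joint stands for the part that bears it (a point fixed in the world has none). Each returns a list of dicts, best first, with "confidence" (0 to 1); they miss things now and then, are a little off and sometimes report something else, mostly with a low value. They report only what shows in the picture. A call takes as long as a camera call.
- arm.cut_out(thing, camera): "region" (384x512 bool, what is visible of it) and "extent" ([left, top, right, bottom] in pixels, round what is visible of it).
The state is a dict: "t": time; "joints": joint angles; "joint_vel": joint speeds; "tau": joint torques, N m; "tool_pos": TCP position; "tool_rot": TCP orientation; "contact_force": force on the tool from outside, world axes, zero at the start; "wrist_torque": the same for the moment, N m; "gripper_width": finger opening in m.
Only numpy, scipy, OpenCV 4.12 (cv2) and the standard library are available. Lean on these libraries where they do the work, as an engineer would, in place of code of your own. Each camera call takes 0.05 s, during which the arm holds its last target.

## Task

The tilting fence of the sample slicer has just been refitted after washing and may lean a little either way. Take the square from the blue tray, stand its stock on the white board and gently press its upright outer edge against the fence, also pressing it down, until it bears on board and fence with no gap and so brings the fence upright; hold it there for a second. Then stand the square back in the tray and leave the fence upright and everything else where it is.

Things in the scene. Friction and masses are not known exactly. Their poses are not given: they have to be found in the camera images.
- square: Engineer's square, about 260 g, standing on its stock: a dark bar 20 mm thick (x), 120 mm long (y), 30 mm tall. The bright blade, 5 mm thick (x), 24 mm wide (y), rises at the +y end to 110 mm. Origin: centre of the stock's underside; z up. Balances 10 mm to +y of it. Grip across the 20 mm; taking the stock at y about -20 mm keeps a gripper clear of the blade.
- heel (a point): The square's outer corner: foot of its straight upright outer edge, at the underside, 60 mm to +y of the square's origin. This edge (blade and end of the stock, flush) goes against the fence. Axes as the square's.
- slicer: Sample slicer, fixed: white board 240 mm (x) by 300 mm (y), flat top 30 mm above the bench. Origin: under the board's middle, at bench height; z up. On its +y side two aluminium cheeks at x = -111 and +111 mm, 69 mm tall over the board, carry the fence. A wire bow stands raised and locked at the far end (x over +90, y about -100 mm, up to 280 mm high).
- corner (a point): Point of the slicer's board top, at mid-length of the fence, straight below the face of the upright fence: 80 mm to +y of the slicer's origin, 30 mm above the bench. The fence's face looks to -y. Axes as the slicer's. Board and pivots are rigid: press with some 5 to 15 N on each face, never over 25 N.
- fence: Tilting fence: steel plate 205 mm long (x), 10 mm thick (y), 6 to 106 mm above the board. Origin: on its pivot axis (along x), mid-plate, 40 mm above the board; z up the plate; face 5 mm to -y. Leans up to 0.12 rad to -y or +y. Stiff pivots (0.1 N m): stays where put; the blade's top moves it with 2 N, its foot with 3 N; it stops when the square's whole edge bears.
- tray: Blue open tray, fixed, 240 mm (x) by 190 mm (y), walls 20 mm high and 5 mm thick, floor 5 mm thick. Origin: under its middle, at bench height. The square starts upright in its -x half and goes back into the tray; a spatula lies at its +x side.
- spatula: Small black-handled spatula, 140 mm long, lying in the tray; leave it alone.
- rack: White wire rack with capped test tubes, 140 mm tall; leave it alone.
- jar: Blue jar with white lid, 72 mm wide, 105 mm tall; leave it alone.
- pump: Clear pump bottle, 60 mm wide, 152 mm tall; leave it alone.
- dishes: Stack of four Petri dishes, 93 mm wide, 59 mm tall; leave it alone.
- beaker: White plastic beaker, 70 mm wide, 90 mm tall; leave it alone.
- milk: White sample bottle with green cap, 54 mm wide, 170 mm tall; leave it alone.

How it is judged:
On the way:
1. the square is pressed on board (over 4 N) and fence (over 3 N) together for 0.5 s, stock flat within 0.025 rad, facing the fence within 0.07 rad, the fence upright within 0.02 rad (contact force between square and slicer above 4 N and contact force between square and fence above 3 N and angle between square's own z axis and vertical below 0.025 rad and angle between the y axis of square and the y axis of slicer, either way round below 0.07 rad and angle between fence's own z axis and vertical below 0.02 rad), for 0.5 s.
At the end, for the whole second after the job is handed in: The fence is upright within 0.02 rad, and the square stands released and still on its stock on the tray's floor, within the tray's walls, upright within 0.05 rad (angle between fence's own z axis and vertical below 0.02 rad and angle between square's own z axis and vertical below 0.05 rad and z of square in the frame of tray between 0.002 and 0.008 m and x of square in the frame of tray between -0.11 and 0.11 m and y of square in the frame of tray between -0.09 and 0.09 m and linear speed of square below 0.02 m/s and contact force between square and the fingers below 0.1 N); the robot touches nothing.
It fails at once if the square is forced: over 30 N against the fence (contact force between square and fence above 30 N).
It fails at once if the square is forced: over 30 N on the board (contact force between square and slicer above 30 N).
It fails at once if the square falls over (angle between square's own z axis and vertical above 0.7 rad).
It fails at once if a bystander is pushed about (over 30 mm) (distance of any of spatula, rack, jar, pump, dishes, beaker, milk from where it was at the start of the episode above 0.03 m).
It also fails if it takes over 72 s, if anything falls off the work surface, if the arm or the gripper's body presses on something with over 40 N, if the wrist force passes 120 N, or if a joint passes its speed limit or range.

## Working session

There is one attempt and no reset: what is moved stays moved. The work goes in short steps, Python scripts to look and compute and a shell command to move; the robot and the scene stay as the last step left them, time stands still between calls to the robot, and variables do not carry over. Pictures are saved under pics/ and viewed, and the job is handed in when it is done.

```bash
mkdir -p pics; ls; cat > h.py <<'E'
from plant import arm
import numpy as np, cv2
def snap(c,n):
    im=arm.camera(c); cv2.imwrite(f'pics/{n}.png',im[:,:,::-1]); return im
def proj(c,p):
    m=arm.camera_model(c); p=np.atleast_2d(p); q=(np.c_[p,np.ones(len(p))]@np.array(m['world_to_cam']).T)[:,:3]
    x,y,z=q[:,0],-q[:,1],-q[:,2]
    return np.c_[m['fx']*x/z+m['cx'],m['fy']*y/z+m['cy']]
def ray(c,uv,z0):
    m=arm.camera_model(c); T=np.linalg.inv(np.array(m['world_to_cam'])); uv=np.atleast_2d(uv)
    d=np.c_[(uv[:,0]-m['cx'])/m['fx'],-(uv[:,1]-m['cy'])/m['fy'],-np.ones(len(uv))]@T[:3,:3].T
    o=T[:3,3]; return o+d*((z0-o[2])/d[:,2])[:,None]
E
python3 - <<'E'
from h import *
o=arm.get_obs(); print({k:np.round(v,3) for k,v in o.items()})
for c in ['top','side','wrist']:
    snap(c,c+'0'); m=arm.camera_model(c); print(c,{k:np.round(v,3).tolist() for k,v in m.items()})
E
```

```text
pics
{'t': np.float64(0.0), 'joints': array([ 1.101,  0.577,  0.025,  1.438, -0.015,  1.129, -0.056]), 'joint_vel': array([ 0.   , -0.001, -0.001,  0.001, -0.   ,  0.   ,  0.001]), 'tau': array([-1.0000e-03, -7.6577e+01,  2.2500e+00, -2.8597e+01,  1.5000e-02,
        1.3000e-02, -0.0000e+00]), 'tool_pos': array([ 0.254, -0.625,  0.23 ]), 'tool_rot': array([-3.14 ,  0.   ,  0.386]), 'contact_force': array([ 0.251, -0.636,  0.42 ]), 'wrist_torque': array([-0.014,  0.006,  0.031]), 'gripper_width': np.float64(0.085)}
top {'fx': 413.49, 'fy': 413.49, 'cx': 252.492, 'cy': 190.057, 'world_to_cam': [[-0.026, -0.999, 0.02, 0.034], [0.987, -0.022, 0.159, -0.566], [-0.159, 0.024, 0.987, -1.112], [0.0, 0.0, 0.0, 1.0]]}
side {'fx': 469.531, 'fy': 469.531, 'cx': 258.513, 'cy': 201.041, 'world_to_cam': [[-0.972, -0.234, -0.017, 0.557], [0.118, -0.55, 0.827, -0.094], [-0.202, 0.802, 0.562, -1.427], [0.0, 0.0, 0.0, 1.0]]}
wrist {'fx': 276.997, 'fy': 276.997, 'cx': 255.515, 'cy': 189.17, 'world_to_cam': [[0.375, -0.927, -0.001, -0.674], [0.894, 0.362, -0.264, 0.032], [0.245, 0.098, 0.965, -0.378], [0.0, 0.0, 0.0, 1.0]]}
```

View pics/top0.png

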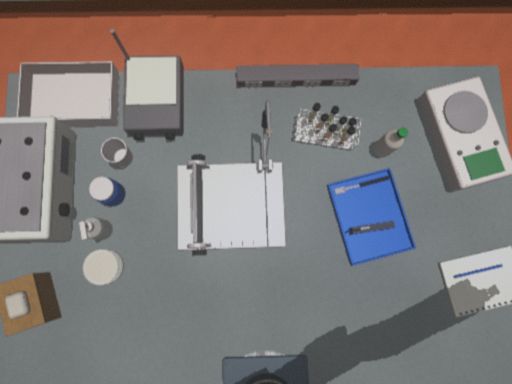

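View pics/side0.png

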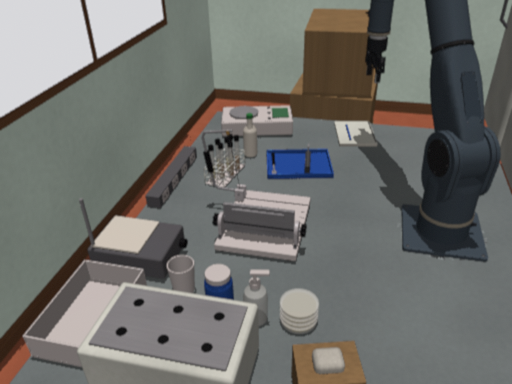

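View pics/wrist0.png

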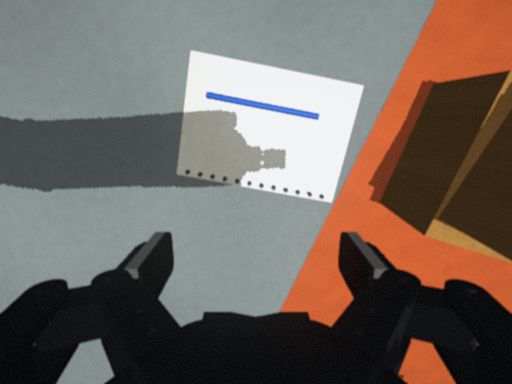

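```bash
python3 - <<'E'
from h import *
for c in ['top','side']:
    im=snap(c,c+'1')
    for n in ['square','slicer','fence','tray','spatula','rack','milk']:
        r=arm.cut_out(n,c)
        for d in r[:2]: print(c,n,round(d['confidence'],2),np.round(d['extent'],1).tolist(),cv2.minAreaRect(np.argwhere(d['region'])[:,::-1].astype(np.float32)))
    if c=='top': a=cv2.resize(im[160:280,160:430],None,fx=2.9,fy=2.9,interpolation=2)
    else: a=cv2.resize(im[130:270,200:350],None,fx=4,fy=4,interpolation=2)
    cv2.imwrite(f'pics/{c}1z.png',a[:,:,::-1])
E
```

```text
top square 0.68 [347.7, 220.9, 395.3, 240.8] ((371.60003662109375, 228.30003356933594), (8.18629264831543, 43.784263610839844), 82.87498474121094)
top slicer 0.87 [178.5, 103.7, 289.9, 255.6] ((228.61605834960938, 178.66885375976562), (149.94529724121094, 107.24650573730469), 87.51044464111328)
top fence 0.65 [189.8, 159.5, 202.5, 244.3] ((196.0, 202.5), (81.0, 14.0), 90.0)
top fence 0.61 [178.9, 99.8, 285.8, 254.6] ((227.01959228515625, 179.673828125), (143.6543426513672, 110.73589324951172), 83.57124328613281)
top tray 0.85 [325.3, 168.8, 414.7, 266.4] ((370.8929748535156, 216.63995361328125), (86.65686798095703, 67.82292175292969), 73.44293212890625)
top tray 0.59 [83.1, 216.3, 113.3, 241.1] ((96.0, 228.0), (22.0, 32.0), 90.0)
top spatula 0.65 [332.2, 177.4, 388.1, 195.4] ((361.35418701171875, 184.47129821777344), (3.6897644996643066, 52.886627197265625), 74.57783508300781)
top rack 0.83 [291.7, 103.8, 360.1, 146.0] ((327.1919860839844, 125.44400024414062), (61.89435958862305, 39.80200958251953), 10.30484676361084)
top milk 0.79 [373.9, 126.4, 407.4, 157.5] ((390.6059265136719, 14
[... 502 characters left out ...]
 7.275004863739014)
side fence 0.71 [267.4, 152.6, 334.0, 177.1] ((299.5, 163.5), (29.0, 65.0), 90.0)
side tray 0.92 [266.7, 153.8, 335.7, 180.2] ((300.0, 164.0), (28.0, 66.0), 90.0)
side tray 0.6 [220.5, 203.8, 295.5, 242.5] ((258.5000305175781, 220.00003051757812), (74.66889953613281, 29.39623260498047), 7.125016689300537)
side spatula 0.72 [221.2, 203.7, 295.5, 241.8] ((258.01239013671875, 220.55911254882812), (73.35942840576172, 28.923484802246094), 6.581944465637207)
side spatula 0.63 [272.2, 154.7, 272.7, 172.0] ((273.5, 164.0), (16.0, 1.0), 90.0)
side rack 0.58 [206.5, 135.6, 247.2, 187.9] ((224.98193359375, 160.2561492919922), (37.54113006591797, 53.9376220703125), 7.853312015533447)
```

View pics/top1z.png

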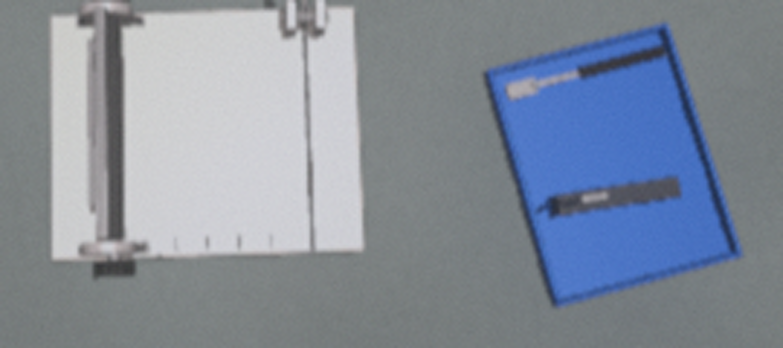

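View pics/side1z.png

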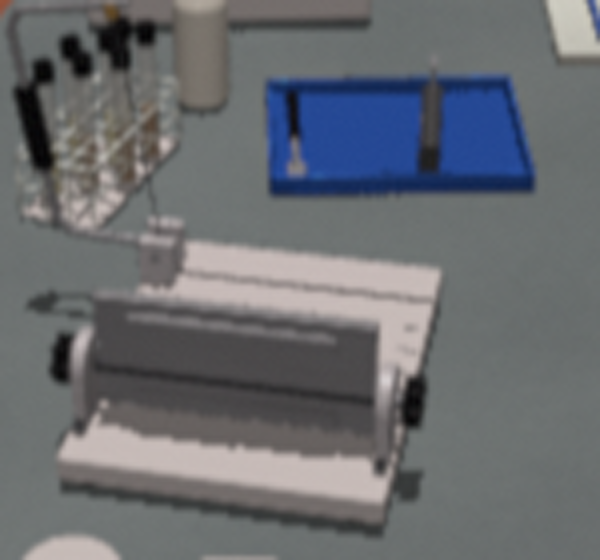

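```bash
cat >> h.py <<'E'
def Tf(x,y,z,yaw):
    c,s=np.cos(yaw),np.sin(yaw); T=np.eye(4); T[:2,:2]=[[c,-s],[s,c]]; T[:3,3]=[x,y,z]; return T
def ap(T,P): return np.asarray(P)@T[:3,:3].T+T[:3,3]
def box(x0,x1,y0,y1,z0,z1): return np.array([[x,y,z] for x in (x0,x1) for y in (y0,y1) for z in (z0,z1)])
E_=[(0,1),(2,3),(4,5),(6,7),(0,2),(1,3),(4,6),(5,7),(0,4),(1,5),(2,6),(3,7)]
def draw(im,c,T,b,col,off=(0,0),k=1):
    uv=(proj(c,ap(T,b))-off)*k
    for i,j in E_: cv2.line(im,tuple(int(v) for v in uv[i]),tuple(int(v) for v in uv[j]),col,1,cv2.LINE_AA)
STOCK=box(-.01,.01,-.06,.06,0,.03); BLADE=box(-.0025,.0025,.036,.06,.03,.11)
BOARD=box(-.12,.12,-.15,.15,0,.03); TRAY=box(-.12,.12,-.095,.095,0,.02)
E
python3 - <<'E'
from h import *
# corners picked in top1z (scale 2.9, offset 160,160)
f=lambda L:np.array(L)/2.9+160
for c in ['top','side']:
    m=arm.camera_model(c); print(c,np.linalg.inv(np.array(m['world_to_cam']))[:3,3].round(3))
b=ray('top',f([[51,15],[52,260],[364,250],[353,5]]),.03); print('board',b.round(3).tolist(),b.mean(0).round(3))
print([np.linalg.norm(b[i]-b[(i+1)%4]).round(3) for i in range(4)])
t=ray('top',f([[486,73],[556,306],[742,256],[666,24]]),.02); print('tray',t.round(3).tolist(),t.mean(0).round(3))
print([np.linalg.norm(t[i]-t[(i+1)%4]).round(3) for i in range(4)])
s=ray('top',f([[551,215],[550,195],[680,178],[680,195]]),.035); print('sq',s.round(3).tolist(),s.mean(0).round(3))
E
```

```text
top [0.382 0.048 1.187]
side [0.263 1.223 0.889]
board [[0.645, 0.231, 0.03], [0.407, 0.229, 0.03], [0.409, -0.068, 0.03], [0.649, -0.067, 0.03]] [0.527 0.081 0.03 ]
[np.float64(0.239), np.float64(0.298), np.float64(0.24), np.float64(0.298)]
tray [[0.58, -0.197, 0.02], [0.351, -0.252, 0.02], [0.394, -0.437, 0.02], [0.625, -0.381, 0.02]] [ 0.487 -0.317  0.02 ]
[np.float64(0.235), np.float64(0.19), np.float64(0.238), np.float64(0.189)]
sq [[0.437, -0.249, 0.035], [0.456, -0.249, 0.035], [0.47, -0.377, 0.035], [0.453, -0.375, 0.035]] [ 0.454 -0.313  0.035]
```

```bash
python3 -m crank '[0.27,0.4,0,1,-1, 0.27,0.4,0,1,-1, 0.27,0.4,0,1,-1, 0.27,0.4,0,1,-1, 0.27,0.4,0,1,-1, 0.27,0.4,0,1,-1, 0.27,0.4,0,1,-1, 0.27,0.4,0,1,-1, 0.27,0.4,0,1,-1, 0.27,0.4,0,1,-1, 0.27,0.4,0,1,-1, 0.27,0.4,0,1,-1, 0.27,0.4,0,1,-1, 0.27,0.4,0,1,-1, 0.27,0.4,0,1,-1]' 50
python3 - <<'E'
from h import *
im=snap('wrist','w1'); r=arm.cut_out('square','wrist')
for d in r[:2]: print(round(d['confidence'],2),d['extent'],cv2.minAreaRect(np.argwhere(d['region'])[:,::-1].astype(np.float32)))
T=Tf(.454,-.313,.005,.125)
a=im[:,:,::-1].copy(); 
draw(a,'wrist',T,STOCK,(0,255,255));draw(a,'wrist',T,BLADE,(0,255,0));draw(a,'wrist',Tf(.487,-.317,0,.235),TRAY,(0,0,255))
cv2.imwrite('pics/w1o.png',a)
E
```

```text
t: 2.82
tool_pos: [0.4645, -0.3119, 0.2316]
tool_rot: [3.14, 0.002, 1.758]
contact_force: [-0.4, -0.5, -0.9]
gripper_width: 0.0858
0.8 [237.9, 117.3, 257.4, 213.9] ((249.0743865966797, 165.66517639160156), (17.75568199157715, 95.1650619506836), 2.321530342102051)
```

View pics/w1o.png

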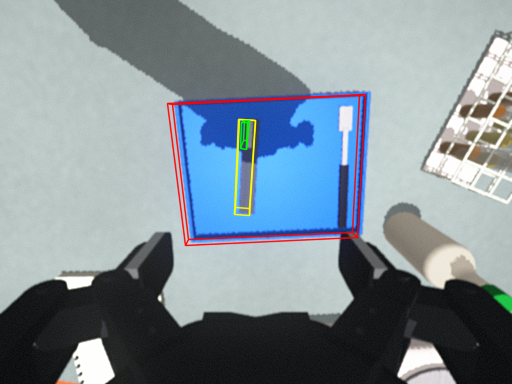

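View pics/w1.png

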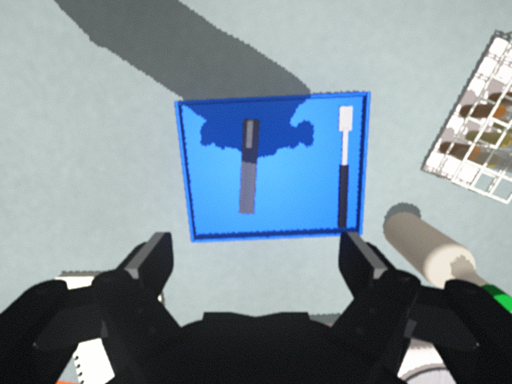

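```bash
python3 -m crank '[-0.15,-0.4,0,-0.7,-1, 0,0,0,0,-1, 0,0,0,0,-1]'
python3 - <<'E'
from h import *
m=arm.camera_model('wrist'); im=snap('wrist','w2'); r=arm.cut_out('square','wrist')
print(arm.get_obs()['tool_pos'],arm.get_obs()['joint_vel'].round(4))
for d in r[:2]: print(round(d['confidence'],2),d['extent'],cv2.minAreaRect(np.argwhere(d['region'])[:,::-1].astype(np.float32)))
a=cv2.resize(im[70:250,160:380],None,fx=3.3,fy=3.3,interpolation=2)[:,:,::-1].copy()
cv2.imwrite('pics/w2z.png',a)
for T,b,col in [(Tf(.454,-.313,.005,.125),STOCK,(0,255,255)),(Tf(.454,-.313,.005,.125),BLADE,(0,255,0)),(Tf(.487,-.317,0,.235),TRAY,(0,0,255))]: draw(a,'wrist',T,b,col,(160,70),3.3)
cv2.imwrite('pics/w2o.png',a)
E
```

```text
t: 3.3
tool_pos: [0.4572, -0.3324, 0.2314]
tool_rot: [3.14, 0.002, 1.695]
contact_force: [0.2, 0.5, 0.0]
gripper_width: 0.0855
[ 0.45713275 -0.33235173  0.2314539 ] [-0.0041 -0.0019 -0.0077  0.0014 -0.0024 -0.0017  0.0016]
0.84 [246.3, 100.5, 266.9, 200.4] ((256.0, 150.0), (100.0, 16.0), 90.0)
```

View pics/w2o.png

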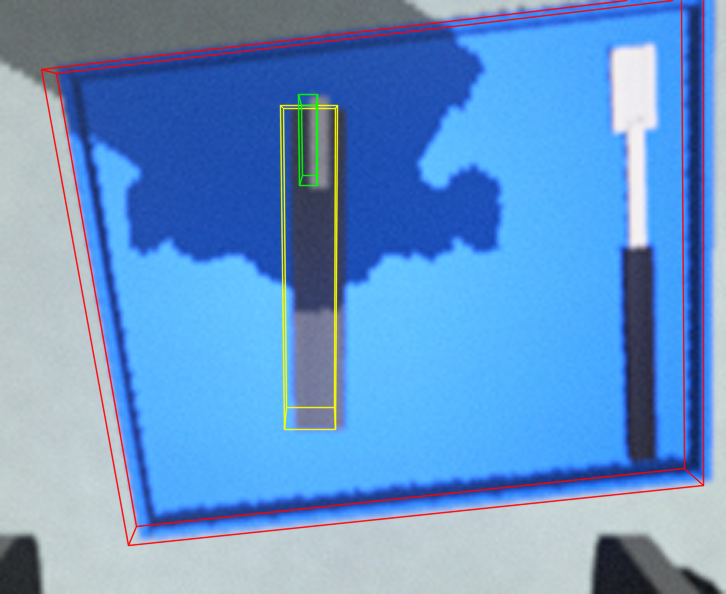

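View pics/w2z.png

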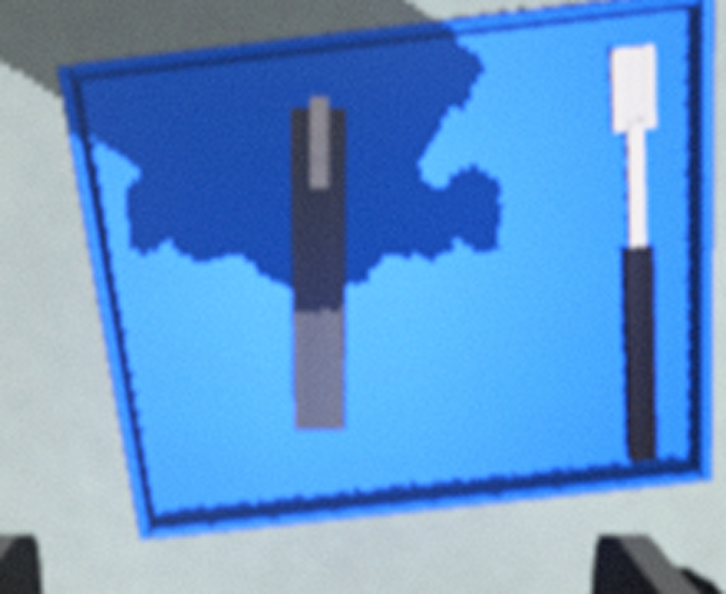

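```bash
python3 -m crank '[0.06,0,-0.7,0,0, 0,0,-0.7,0,0, 0,0,-0.7,0,0, 0,0,-0.6,0,0, 0,0,-0.5,0,0, 0,0,-0.3,0,0, 0,0,0,0,0, 0,0,0,0,0]'
python3 - <<'E'
from h import *
im=snap('wrist','w3'); print(arm.get_obs()['tool_pos'])
E
```

```text
t: 4.4
tool_pos: [0.4615, -0.3327, 0.0535]
tool_rot: [3.135, 0.005, 1.695]
contact_force: [0.2, -0.3, 1.0]
gripper_width: 0.0428
[ 0.46156312 -0.33278352  0.0535774 ]
```

View pics/w3.png

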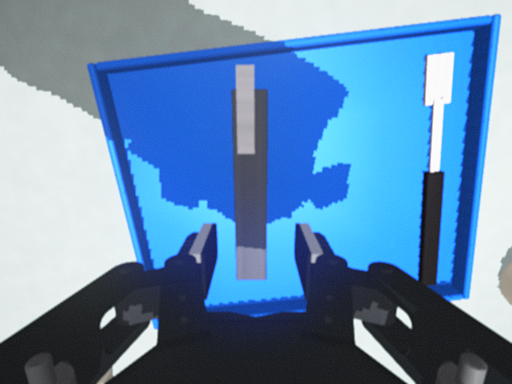

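```bash
python3 -m crank '[-0.05,0,-0.3,0,0, 0,0,-0.3,0,0, 0,0,-0.2,0,0, 0,0,-0.05,0,0, 0,0,0,0,0]'
python3 - <<'E'
from h import *
im=snap('wrist','w4'); print(arm.get_obs()['tool_pos'],arm.get_obs()['contact_force'])
E
```

```text
t: 5.08
tool_pos: [0.4592, -0.3331, 0.0089]
tool_rot: [3.134, 0.006, 1.695]
contact_force: [0.2, -0.3, 1.0]
gripper_width: 0.0428
[ 0.45922087 -0.33311001  0.00905043] [-0.54486556 -0.56760102 -0.09414552]
```

View pics/w4.png

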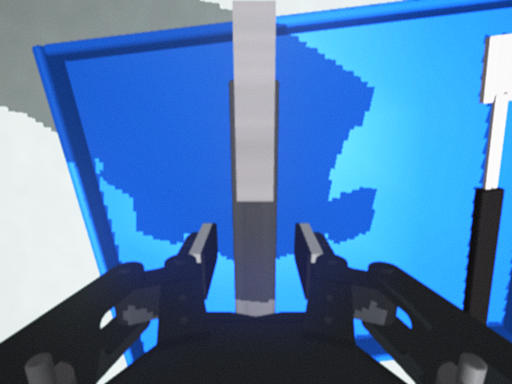

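```bash
python3 -m crank '[0,0,0,0,1, 0,0,0,0,1, 0,0,0,0,1, 0,0,0,0,1, 0,0,0,0,1, 0,0,0,0,1]' 45
python3 -m crank '[0,0,0.1,0,1, 0,0,0.3,0,1, 0,0,0.4,0,1, 0,0,0.4,0,1, 0,0,0,0,1, 0,0,0,0,1]'
python3 - <<'E'
from h import *
im=snap('wrist','w5'); snap('side','s5'); print(arm.get_obs()['tool_pos'],arm.get_obs()['contact_force'])
E
```

```text
t: 5.88
tool_pos: [0.4594, -0.3334, 0.0097]
tool_rot: [3.133, 0.006, 1.695]
contact_force: [-0.0, 0.3, -1.3]
gripper_width: 0.0194
t: 6.62
tool_pos: [0.4594, -0.3334, 0.0744]
tool_rot: [3.132, 0.007, 1.695]
contact_force: [-0.4, -0.1, -2.5]
gripper_width: 0.0193
[ 0.45942858 -0.33329987  0.07409525] [ 0.30119515 -0.18893831 -2.63373988]
```

View pics/w5.png

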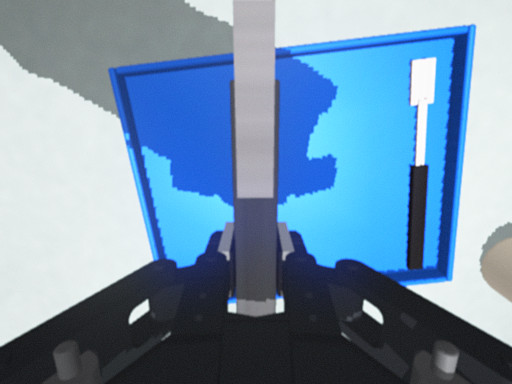

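View pics/s5.png

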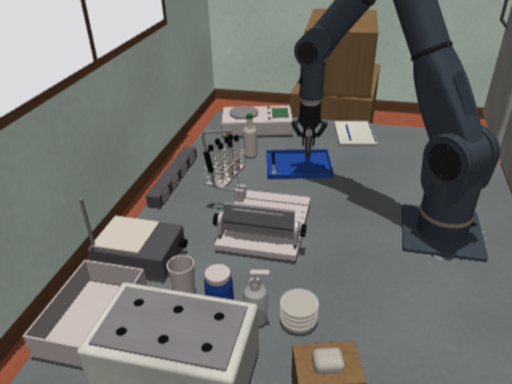

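```bash
python3 -m crank '[0,0.1,0.3,0,1, 0.1,0.3,0.3,0,1, 0.1,0.5,0.1,-0.1,1, 0.1,0.5,0,-0.1,1, 0.1,0.5,0,-0.1,1, 0.1,0.5,0,-0.2,1, 0.1,0.5,0,-0.2,1, 0.1,0.5,0,-0.2,1, 0.1,0.5,0,-0.1,1, 0.1,0.5,0,-0.1,1, 0.1,0.5,0,-0.1,1, 0.1,0.5,0,-0.1,1, 0,0.5,0,0,1, 0,0.5,0,0,1, 0,0.4,0,0,1, 0,0.3,0,0,1, 0,0,0,0,1, 0,0,0,0,1]'
python3 - <<'E'
from h import *
o=arm.get_obs(); print(o['tool_pos'],o['tool_rot'],o['contact_force'])
a=snap('wrist','w6')[:,:,::-1].copy(); s=snap('side','s6'); b=snap('top','t6')
cv2.imwrite('pics/s6z.png',cv2.resize(s[130:270,200:350],None,fx=4,fy=4,interpolation=2)[:,:,::-1])
draw(a,'wrist',Tf(.527,.081,0,.008),BOARD,(0,0,255)); draw(a,'wrist',Tf(.527,.081,0,.008),box(-.1025,.1025,.08,.09,.036,.136),(0,255,0)); cv2.imwrite('pics/w6o.png',a)
E
```

```text
t: 8.98
tool_pos: [0.518, 0.054, 0.125]
tool_rot: [3.121, 0.002, 1.594]
contact_force: [0.9, -0.1, -2.7]
gripper_width: 0.0187
[0.51795304 0.05399616 0.12499088] [3.12072810e+00 1.65069340e-03 1.59374668e+00] [ 0.87835936 -0.09675323 -2.69853983]
```

View pics/w6o.png

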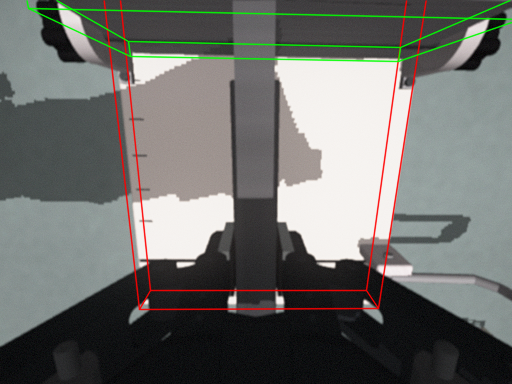

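View pics/s6z.png

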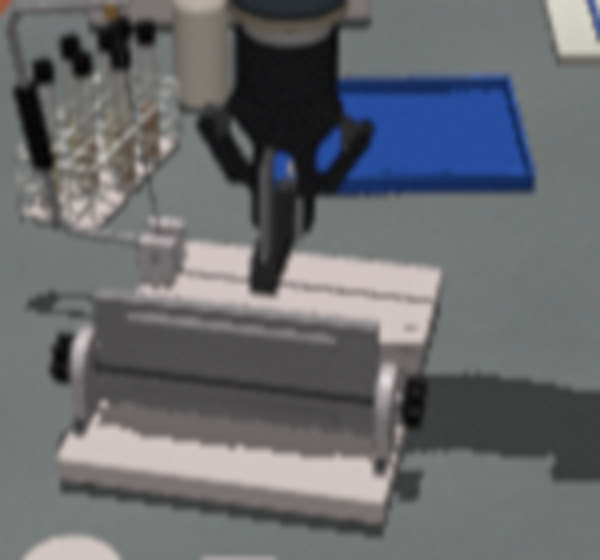

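```bash
python3 -m crank '[0,-0.05,-0.2,-0.17,1, 0,0,-0.3,0,1, 0,0,-0.3,0,1, 0,0,-0.3,0,1, 0,0,-0.2,0,1, 0,0,-0.1,0,1, 0,0,-0.1,0,1, 0,0,0,0,1, 0,0,0,0,1]'
python3 - <<'E'
from h import *
o=arm.get_obs(); print(o['tool_pos'],o['tool_rot'],o['contact_force'],o['wrist_torque'])
a=snap('wrist','w7')
E
```

```text
t: 10.25
tool_pos: [0.5179, 0.0467, 0.0448]
tool_rot: [3.122, 0.003, 1.568]
contact_force: [-0.1, -0.3, -2.2]
gripper_width: 0.0194
[0.51790811 0.04666235 0.04482766] [3.12186322e+00 2.88719941e-03 1.56826312e+00] [-0.08203994 -0.30464156 -2.19912704] [-0.11020726  0.01982356  0.00209271]
```

View pics/w7.png

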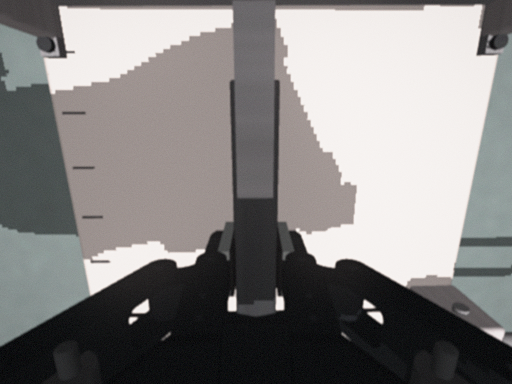

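```bash
python3 -m crank '[0,0,-0.05,0,1, 0,0,-0.05,0,1, 0,0,-0.03,0,1, 0,0,-0.03,0,1]'
python3 -m crank '[0,0,-0.02,0,1, 0,0,-0.02,0,1]'
python3 -m crank '[0,0,-0.02,0,1, 0,0,-0.02,0,1]'
```

```text
t: 10.8
tool_pos: [0.5183, 0.0468, 0.0369]
tool_rot: [3.121, 0.003, 1.568]
contact_force: [0.2, 0.1, -2.2]
gripper_width: 0.0192
t: 11.05
tool_pos: [0.5183, 0.0468, 0.0347]
tool_rot: [3.121, 0.003, 1.568]
contact_force: [-0.1, -0.0, -2.1]
gripper_width: 0.0193
t: 11.3
tool_pos: [0.5183, 0.0468, 0.0346]
tool_rot: [3.12, 0.003, 1.568]
contact_force: [-5.1, -0.3, 17.8]
gripper_width: 0.0192
```

```bash
python3 -m crank '[0,0,0.004,0,1]'; python3 -m crank '[0,0,0,0,1]'
```

```text
t: 11.42
tool_pos: [0.5184, 0.0468, 0.0351]
tool_rot: [3.119, 0.003, 1.568]
contact_force: [0.8, 0.2, -2.5]
gripper_width: 0.019
t: 11.55
tool_pos: [0.5185, 0.0468, 0.0351]
tool_rot: [3.119, 0.003, 1.568]
contact_force: [-0.5, 0.5, -0.8]
gripper_width: 0.0193
```

```bash
python3 -m crank '[0,0.1,0.01,0,1, 0,0.1,0,0,1, 0,0.1,0,0,1, 0,0.05,0,0,1, 0,0,0,0,1]'; python3 -m crank '[0,0.02,0,0,1, 0,0.02,0,0,1]'
python3 - <<'E'
from h import *
o=arm.get_obs(); print(o['tool_pos'],o['tool_rot'],o['contact_force'],o['wrist_torque'])
s=snap('side','s8');b=snap('top','t8')
cv2.imwrite('pics/s8z.png',cv2.resize(s[160:270,210:320],None,fx=5,fy=5,interpolation=2)[:,:,::-1])
E
```

```text
t: 12.18
tool_pos: [0.5183, 0.0662, 0.0351]
tool_rot: [3.12, 0.003, 1.569]
contact_force: [-0.6, -0.0, -1.9]
gripper_width: 0.019
t: 12.42
tool_pos: [0.5183, 0.068, 0.0351]
tool_rot: [3.12, 0.003, 1.569]
contact_force: [-0.1, 0.4, -2.4]
gripper_width: 0.0192
[0.51827958 0.0679876  0.03510666] [3.11970526e+00 3.11627658e-03 1.56875889e+00] [-0.10246681  0.41592365 -2.41752564] [-0.07287676  0.00329391  0.0262466 ]
```

View pics/s8z.png

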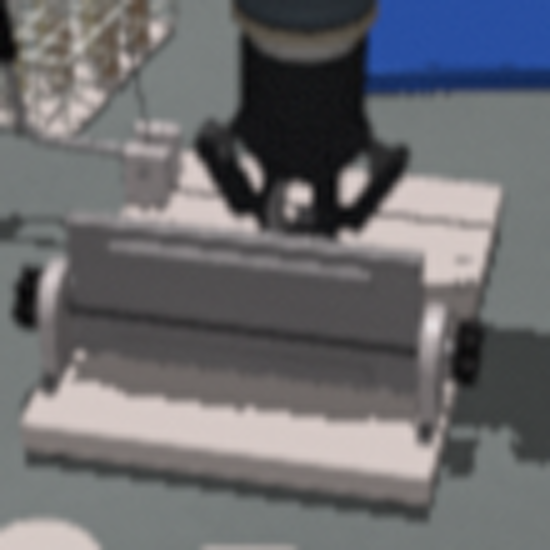

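```bash
for i in 1 2 3; do python3 -m crank '[0,0.02,0,0,1, 0,0.02,0,0,1]'; done;
```

```text
t: 12.78
tool_pos: [0.5183, 0.0699, 0.0351]
tool_rot: [3.12, 0.003, 1.569]
contact_force: [0.1, -0.2, -2.4]
gripper_width: 0.0189
t: 13.02
tool_pos: [0.5183, 0.0721, 0.0352]
tool_rot: [3.12, 0.003, 1.568]
contact_force: [-0.4, -0.1, -2.0]
gripper_width: 0.0192
t: 13.28
tool_pos: [0.5183, 0.0742, 0.0351]
tool_rot: [3.12, 0.003, 1.569]
contact_force: [-0.1, 0.3, -3.1]
gripper_width: 0.0189
```

```bash
for i in 1 2 3 4; do python3 -m crank '[0,0.016,0,0,1]' | grep -v rot; done;
```

```text
t: 13.4
tool_pos: [0.5183, 0.0751, 0.0351]
contact_force: [0.1, 0.1, -2.3]
gripper_width: 0.0191
t: 13.52
tool_pos: [0.5183, 0.076, 0.0351]
contact_force: [0.2, 0.2, -1.9]
gripper_width: 0.0196
t: 13.65
tool_pos: [0.5183, 0.0768, 0.0351]
contact_force: [-1.0, -0.9, -2.1]
gripper_width: 0.0188
t: 13.78
tool_pos: [0.5183, 0.0777, 0.0352]
contact_force: [-0.1, 0.2, -2.3]
gripper_width: 0.0191
```

```bash
for i in 1 2 3 4; do python3 -m crank '[0,0.014,0,0,1]' | grep -v rot; done;
```

```text
t: 13.9
tool_pos: [0.5183, 0.0784, 0.0351]
contact_force: [0.6, -0.2, -2.0]
gripper_width: 0.019
t: 14.02
tool_pos: [0.5183, 0.0792, 0.0351]
contact_force: [-0.6, -0.2, -2.0]
gripper_width: 0.0194
t: 14.15
tool_pos: [0.5183, 0.0799, 0.0351]
contact_force: [0.4, -0.0, -2.3]
gripper_width: 0.0193
t: 14.28
tool_pos: [0.5183, 0.0807, 0.0351]
contact_force: [0.4, 0.3, -1.6]
gripper_width: 0.0191
```

```bash
for i in 1 2 3; do python3 -m crank '[0,0.012,0,0,1]' | grep -v rot; done
python3 - <<'E'
from h import *
b=snap('wrist','w9'); b=snap('top','t9')
cv2.imwrite('pics/t9z.png',cv2.resize(b[140:270,160:300],None,fx=4.5,fy=4.5,interpolation=2)[:,:,::-1])
E
```

```text
t: 14.4
tool_pos: [0.5183, 0.0813, 0.0352]
contact_force: [0.4, -0.1, -1.9]
gripper_width: 0.0193
t: 14.52
tool_pos: [0.5183, 0.0819, 0.0351]
contact_force: [0.6, 0.1, -2.9]
gripper_width: 0.0194
t: 14.65
tool_pos: [0.5183, 0.0826, 0.0351]
contact_force: [-0.2, 0.3, -2.0]
gripper_width: 0.0188
```

View pics/t9z.png

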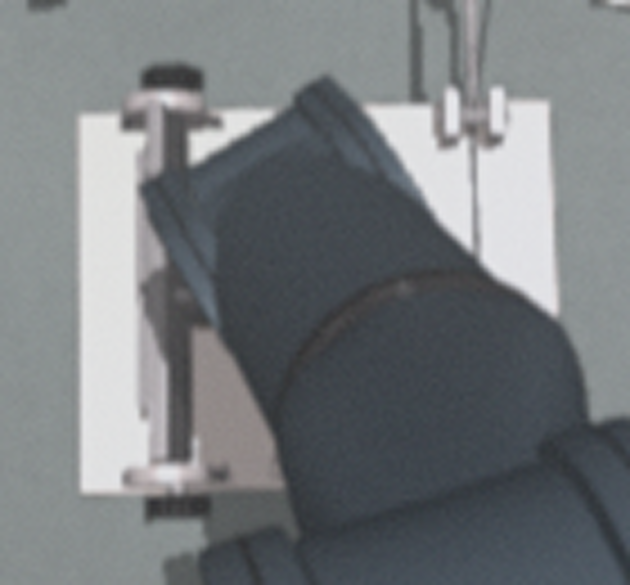

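View pics/w9.png

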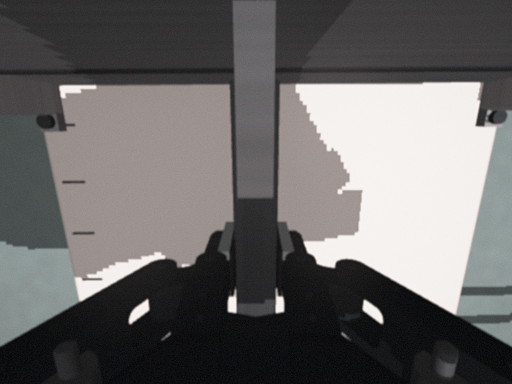

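```bash
for i in 1 2 3 4; do python3 -m crank '[0,0.012,0,0,1]' | egrep 'pos|force'; done
```

```text
tool_pos: [0.5182, 0.083, 0.0351]
contact_force: [0.5, -2.8, -0.9]
tool_pos: [0.5182, 0.083, 0.0351]
contact_force: [1.0, -2.8, -1.8]
tool_pos: [0.5182, 0.0831, 0.0351]
contact_force: [-0.1, -4.1, -0.9]
tool_pos: [0.5182, 0.0833, 0.0351]
contact_force: [0.3, -3.5, -2.0]
```

```bash
for i in 1 2 3 4; do python3 -m crank '[0,0.02,0,0,1]' | egrep 'pos|force'; done
```

```text
tool_pos: [0.5181, 0.084, 0.0351]
contact_force: [-0.1, -3.5, -3.0]
tool_pos: [0.518, 0.0847, 0.0351]
contact_force: [1.8, -6.1, -3.4]
tool_pos: [0.518, 0.0848, 0.035]
contact_force: [1.6, -8.4, -2.5]
tool_pos: [0.5179, 0.0847, 0.0349]
contact_force: [0.5, -6.9, -0.1]
```

```bash
for i in 1 2; do python3 -m crank '[0,0.02,-0.01,0,1]' | egrep 'pos|force|rot'; done
```

```text
tool_pos: [0.5179, 0.0848, 0.0346]
tool_rot: [3.121, 0.009, 1.564]
contact_force: [-2.0, -6.6, 8.8]
tool_pos: [0.518, 0.0847, 0.0346]
tool_rot: [3.121, 0.011, 1.563]
contact_force: [-2.4, -7.4, 11.3]
```

```bash
for i in 1 2 3; do python3 -m crank '[0,0.02,-0.008,0,1, 0,0.02,-0.008,0,1]' | egrep 'pos|force|rot'; done
python3 - <<'E'
from h import *
o=arm.get_obs(); print(o['contact_force'],o['wrist_torque'])
s=snap('side','s10'); w=snap('wrist','w10')
cv2.imwrite('pics/s10z.png',cv2.resize(s[160:270,210:320],None,fx=5,fy=5,interpolation=2)[:,:,::-1])
E
```

```text
tool_pos: [0.518, 0.0847, 0.0346]
tool_rot: [3.121, 0.013, 1.561]
contact_force: [-0.7, -8.0, 5.2]
tool_pos: [0.518, 0.0847, 0.0347]
tool_rot: [3.121, 0.016, 1.56]
contact_force: [-1.1, -8.6, 5.6]
tool_pos: [0.5179, 0.0846, 0.0346]
tool_rot: [3.12, 0.018, 1.559]
contact_force: [-0.3, -7.5, 5.5]
[-0.30545032 -7.47903523  5.52832639] [-1.1662915   0.23091042  0.33604698]
```

View pics/w10.png

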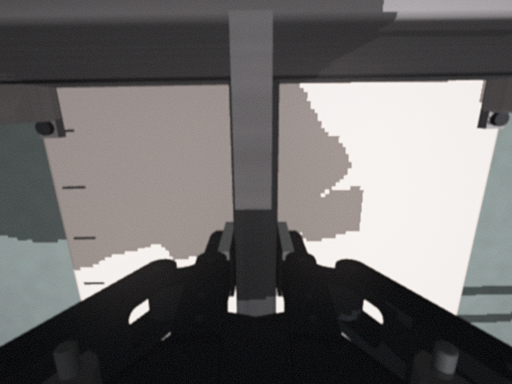

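View pics/s10z.png

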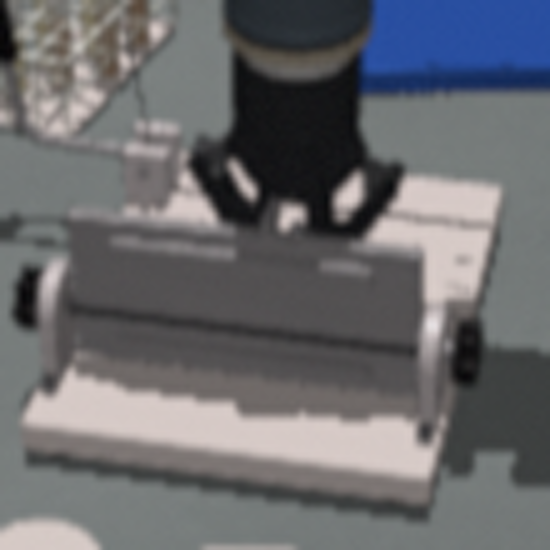

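```bash
python3 - <<'E'
from h import *
o=arm.get_obs(); p=o['tool_pos']; print(p,o['tool_rot'],o['contact_force'],o['wrist_torque'])
m=np.linalg.inv(np.array(arm.camera_model('wrist')['world_to_cam'])); print('cam',m[:3,3])
R0=Tf(0,0,0,-.008)
for nm,tp,yaw,off in [('now',p,-.010,None)]:
  for th in [-.02,-.01,0,.01,.02]:
    pts=np.array([[0,.036,.03],[0,.036,.11],[0,.06,.11],[0,.06,.03],[0,-.06,.03]])
    # rotate about grip point (y=-.02,z=.0235): th>0 leans blade to +y
    c,s=np.cos(th),np.sin(th); q=pts-[0,-.02,.0235]
    q=np.c_[q[:,0],c*q[:,1]+s*q[:,2],-s*q[:,1]+c*q[:,2]]
    w=q@Tf(0,0,0,yaw)[:3,:3].T+[p[0],p[1],p[2]+.019]
    print(th,proj('wrist',w)[:,1].round(1))
E
python3 - <<'E'
import cv2
for n in ['w5','w9','w10']:
    a=cv2.imread(f'pics/{n}.png')[0:330,200:310]; cv2.imwrite(f'pics/{n}c.png',cv2.resize(a,None,fx=1.8,fy=1.8,interpolation=2))
cv2.imwrite('pics/cmp.png',cv2.hconcat([cv2.imread(f'pics/{n}c.png') for n in ['w5','w9','w10']]))
E
```

```text
[0.51789807 0.08462622 0.03465192] [3.12050576 0.01842679 1.55926723] [-1.30085078 -8.26371454  5.20933332] [-1.16721397  0.26786303  0.2525285 ]
cam [0.51642415 0.15468374 0.17488007]
-0.02 [143.9 231.6  27.2  80.8 331.7]
-0.01 [143.5 223.9  20.2  80.8 332.2]
0 [143.2 216.2  13.4  80.8 332.7]
0.01 [142.9 208.8   7.   80.8 333.2]
0.02 [142.6 201.4   0.9  80.9 333.7]
```

View pics/cmp.png

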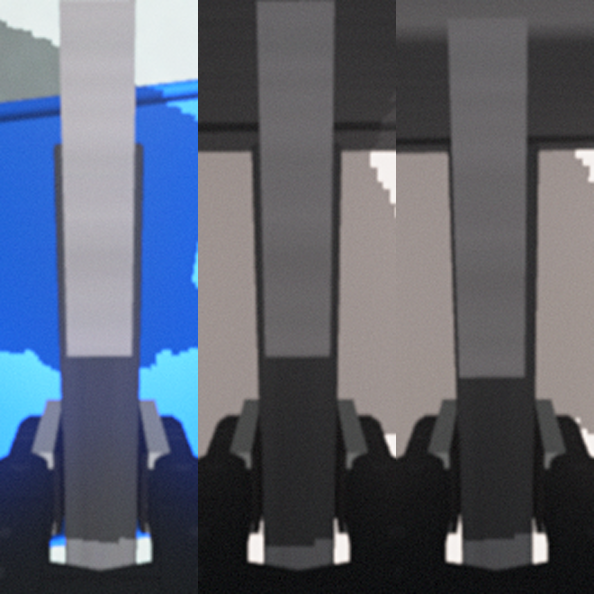

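```bash
python3 -m crank '[0,0.025,-0.012,0,1, 0,0.025,-0.012,0,1]' | egrep 'pos|force|rot';python3 -m crank '[0,0.025,-0.012,0,1, 0,0.025,-0.012,0,1]' | egrep 'pos|force|rot'
```

```text
tool_pos: [0.5179, 0.0846, 0.0346]
tool_rot: [3.12, 0.022, 1.558]
contact_force: [-2.0, -9.3, 9.3]
tool_pos: [0.5179, 0.0845, 0.0346]
tool_rot: [3.12, 0.025, 1.557]
contact_force: [-1.7, -8.0, 8.3]
```

```bash
python3 -m crank '[0,0.028,-0.014,0,1, 0,0.028,-0.014,0,1, 0,0.028,-0.014,0,1]' | egrep 'pos|force|rot'
python3 - <<'E'
from h import *
w=snap('wrist','w11'); o=arm.get_obs(); print(o['contact_force'],o['wrist_torque'],o['tool_rot'])
a=w[0:330,200:310,::-1]; cv2.imwrite('pics/w11c.png',cv2.resize(a,None,fx=1.8,fy=1.8,interpolation=2))
cv2.imwrite('pics/cmp2.png',cv2.hconcat([cv2.imread(f'pics/{n}c.png') for n in ['w10','w11']]))
E
```

```text
tool_pos: [0.5179, 0.0844, 0.0346]
tool_rot: [3.119, 0.03, 1.555]
contact_force: [-2.0, -10.2, 9.7]
[-1.34702566 -9.65234632 10.54666431] [-1.43378298  0.43711943  0.44468562] [3.11887104 0.03048988 1.5552928 ]
```

View pics/cmp2.png

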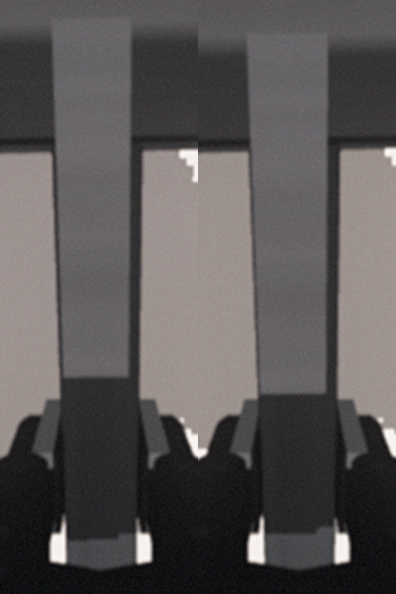

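```bash
python3 -m crank '[0,-0.06,0.002,0,1, 0,-0.1,0.004,0,1, 0,-0.15,0.01,0,1, 0,-0.2,0.03,0,1, 0,0,0,0,1]'
python3 - <<'E'
from h import *
w=snap('wrist','w12'); s=snap('side','s12'); o=arm.get_obs(); print(o['contact_force'],o['wrist_torque'],o['tool_rot'],o['tool_pos'])
cv2.imwrite('pics/s12z.png',cv2.resize(s[160:270,210:320],None,fx=5,fy=5,interpolation=2)[:,:,::-1])
E
```

```text
t: 18.4
tool_pos: [0.5181, 0.0594, 0.0372]
tool_rot: [3.118, 0.028, 1.557]
contact_force: [0.9, 0.5, -1.3]
gripper_width: 0.0194
[ 0.48523715  0.23242302 -1.88635074] [-0.04092388  0.06806056  0.03887147] [3.11769811 0.02730557 1.55817722] [0.51820165 0.06056287 0.03713838]
```

View pics/w12.png

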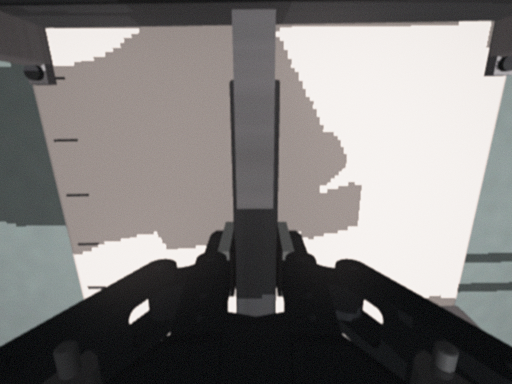

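View pics/s12z.png

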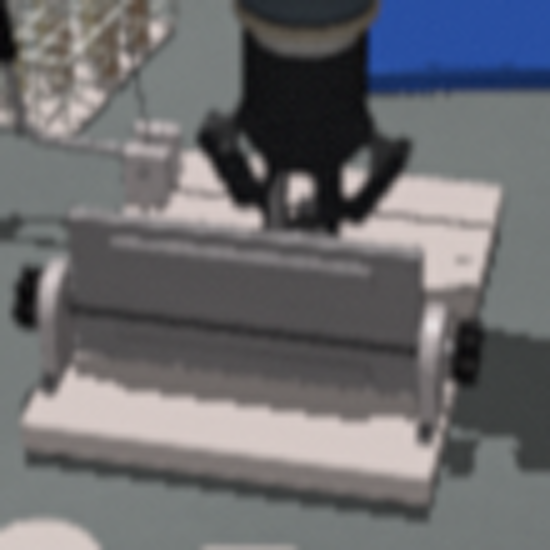

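```bash
python3 -m crank '[0,-0.05,0.2,0,1, 0,-0.1,0.4,0,1, 0,0,0.5,0,1, 0,0,0.4,0,1, 0,0,0.1,0,1, 0,0,0,0,1, 0,0,0,0,1]'
python3 - <<'E'
from h import *
o=arm.get_obs(); a=snap('wrist','w13')[:,:,::-1]; print(o['contact_force'],o['tool_rot'],o['tool_pos'])
b=cv2.imread('pics/w6.png'); 
cv2.imwrite('pics/cmp3.png',cv2.vconcat([cv2.resize(x[0:110,50:450],None,fx=2,fy=2,interpolation=2) for x in (b,a)]))
T=Tf(.527,.083,0,.008)
for th in (-.05,0,.05):
    P=np.array([[x,-.005,z] for z in (-.034,.066) for x in (-.1,.1)]); c,s=np.cos(th),np.sin(th)
    q=np.c_[P[:,0],c*P[:,1]-s*P[:,2]+.085,s*P[:,1]+c*P[:,2]+.07]; print(th,proj('wrist',ap(T,q)).round(1).tolist())
E
```

```text
t: 19.38
tool_pos: [0.5174, 0.0537, 0.121]
tool_rot: [3.118, 0.027, 1.56]
contact_force: [-0.3, -0.0, -3.6]
gripper_width: 0.0193
[-0.28088865 -0.0458437  -3.60984536] [3.11822242 0.02691627 1.56049987] [0.51737385 0.0537027  0.12096813]
-0.05 [[125.8, 55.6], [397.0, 51.2], [12.4, -3.6], [528.8, -10.1]]
0 [[125.6, 53.1], [397.1, 48.7], [15.2, 6.5], [526.2, -0.2]]
0.05 [[125.4, 50.6], [397.2, 46.3], [18.1, 16.5], [523.2, 9.5]]
```

View pics/cmp3.png

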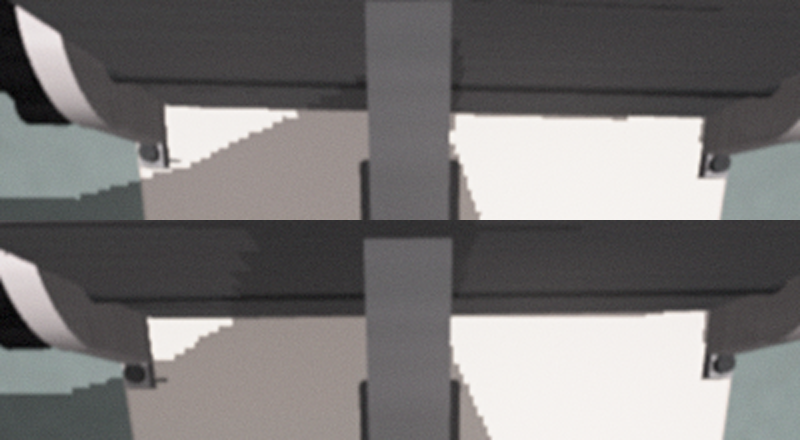

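```bash
python3 -m crank '[0,-0.1,0.2,0,1, 0,-0.3,0.4,0,1, 0,-0.4,0.5,0,1, 0,-0.4,0.5,0,1, 0,-0.1,0.2,0,1, 0,0,0,0,1, 0,0,0,0,1]'
python3 - <<'E'
from h import *
o=arm.get_obs(); print(o['contact_force'],o['tool_rot'],o['tool_pos'])
a=snap('wrist','w14')[:,:,::-1]
r=arm.cut_out('fence','wrist')
for d in r[:2]: print(d['confidence'],d['extent'])
cv2.imwrite('pics/w14z.png',cv2.resize(a[0:230,60:450],None,fx=2,fy=2,interpolation=2))
T=Tf(.527,.083,0,.008)
for th in (-.05,0,.05):
    P=np.array([[x,-.005,z] for z in (-.034,.066) for x in (-.1,.1)]); c,s=np.cos(th),np.sin(th)
    q=np.c_[P[:,0],c*P[:,1]-s*P[:,2]+.085,s*P[:,1]+c*P[:,2]+.07]; print(th,proj('wrist',ap(T,q)).round(1).tolist())
print(proj('wrist',ap(T,box(-.12,.12,-.15,.15,.03,.03)[::2])).round(1).tolist())
E
```

```text
t: 20.3
tool_pos: [0.5152, -0.013, 0.2122]
tool_rot: [3.124, 0.027, 1.562]
contact_force: [-0.0, -0.3, -2.1]
gripper_width: 0.0192
[-0.02891807 -0.26632853 -2.13250226] [3.12403969 0.02704141 1.56235947] [ 0.51524256 -0.01303138  0.21218066]
-0.05 [[159.2, -3.4], [362.7, -5.9], [108.1, -72.2], [424.4, -75.2]]
0 [[159.1, -5.3], [362.8, -7.8], [109.1, -65.6], [423.4, -68.7]]
0.05 [[158.9, -7.2], [362.9, -9.7], [110.3, -59.0], [422.3, -62.1]]
[[166.3, 212.4], [130.4, -90.6], [359.2, 208.1], [388.8, -92.8]]
```

View pics/w14z.png

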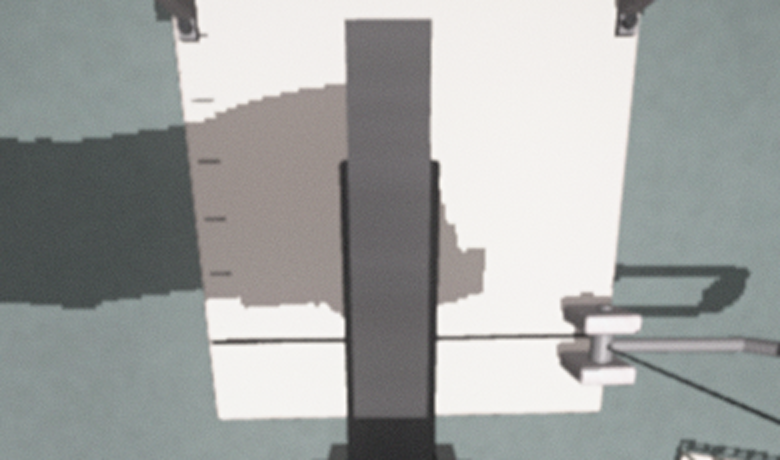

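```bash
python3 -m crank '[0,0.1,0.1,0,1, 0,0.3,0.2,0,1, 0,0.4,0.2,0,1, 0,0.3,0.1,0,1, 0,0.1,0,0,1, 0,0,0,0,1, 0,0,0,0,1]'
python3 - <<'E'
from h import *
o=arm.get_obs(); print(o['contact_force'],o['tool_rot'],o['tool_pos'])
a=snap('wrist','w15')[:,:,::-1]
cv2.imwrite('pics/w15z.png',cv2.resize(a[0:230,60:450],None,fx=2,fy=2,interpolation=2))
T=Tf(.527,.083,0,.008)
for th in (-.05,0,.05):
    P=np.array([[x,-.005,z] for z in (-.034,.066) for x in (-.1,.1)]); c,s=np.cos(th),np.sin(th)
    q=np.c_[P[:,0],c*P[:,1]-s*P[:,2]+.085,s*P[:,1]+c*P[:,2]+.07]; print(th,(2*(proj('wrist',ap(T,q))-[60,0])).round(1).tolist())
print((2*(proj('wrist',ap(T,box(-.12,.12,-.15,.15,.03,.03)[::2]))-[60,0])).round(1).tolist())
E
```

```text
t: 21.28
tool_pos: [0.5146, 0.054, 0.2435]
tool_rot: [3.126, 0.026, 1.567]
contact_force: [-0.5, -0.5, -2.5]
gripper_width: 0.0192
[-0.45504347 -0.51653621 -2.53890091] [3.12557062 0.02616727 1.5670566 ] [0.51457841 0.05404527 0.24353404]
-0.05 [[230.6, 147.4], [574.8, 143.4], [164.8, 107.0], [657.7, 101.7]]
0 [[230.4, 144.3], [574.9, 140.3], [166.1, 116.1], [656.4, 110.7]]
0.05 [[230.2, 141.2], [575.0, 137.2], [167.4, 125.0], [655.0, 119.6]]
[[235.7, 496.1], [184.6, 9.0], [573.0, 489.6], [617.6, 5.2]]
```

View pics/w15z.png

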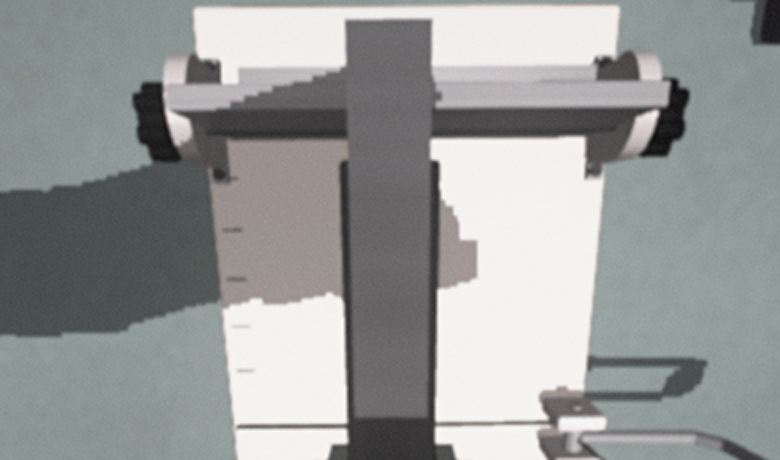

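```bash
python3 - <<'E'
from h import *
a=cv2.GaussianBlur(cv2.imread('pics/w15.png',0).astype(float),(1,5),0)
def edges(u,r0,r1):
    g=np.abs(np.diff(a[r0:r1,u-2:u+3].mean(1))); k=int(g.argmax()); k=min(max(k,1),len(g)-2)
    return r0+k+.5+(g[k-1]-g[k+1])/2/(g[k-1]-2*g[k]+g[k+1])
cols=[185,200,215,285,300,320,335]
for u in cols: print(u,'far',round(edges(u,0,8),2),'top',round(edges(u,48,58),2),'foot',round(edges(u,62,74),2))
from scipy.optimize import least_squares
ob=np.array([[edges(u,48,58),edges(u,62,74)] for u in cols])
def line(z,y,u):  # row at column u of line through slicer-frame y,z
    q=proj('wrist',ap(T0,[[-.1,y,z],[.1,y,z]])); return q[0,1]+(u-q[0,0])*(q[1,1]-q[0,1])/(q[1,0]-q[0,0])
def res(p):
    global T0; T0=Tf(.527,.083+p[1],0,p[2]); th=p[0]; r=[]
    for i,u in enumerate(cols):
        for j,z in enumerate((.066,-.034)):
            c,s=np.cos(th),np.sin(th); r.append(line(s*-.005+c*z+.07,.085-.005*c-s*z,u)-ob[i,j])
    return np.array(r)
f=least_squares(res,[0,0,0]); print(f.x,f.fun.round(2))
E
```

```text
185 far 3.27 top 51.52 foot 69.37
200 far 3.22 top 54.06 foot 69.35
215 far 3.2 top 54.0 foot 69.1
285 far 2.46 top 53.64 foot 68.5
300 far 2.21 top 53.45 foot 68.42
320 far 2.16 top 53.24 foot 68.36
335 far 2.25 top 53.27 foot 68.37
[ 0.00037636  0.00252855 -0.00013254] [ 1.94 -0.38 -0.64 -0.4  -0.6  -0.19 -0.37  0.23 -0.21  0.26 -0.03  0.27
 -0.1   0.22]
```

```bash
python3 -m crank '[0,-0.1,0,0,1, -0.05,-0.3,0,0.1,1, -0.1,-0.5,0,0.1,1, -0.1,-0.5,0,0.1,1, -0.1,-0.5,0,0.1,1, -0.1,-0.5,0,0.1,1, -0.1,-0.5,0,0.1,1, -0.1,-0.5,0,0.1,1, -0.1,-0.5,0,0.1,1, -0.1,-0.5,-0.1,0.1,1, -0.1,-0.5,-0.2,0.1,1, -0.1,-0.5,-0.3,0.1,1, 0,-0.5,-0.3,0.1,1, 0,-0.5,-0.3,0.1,1, 0,-0.5,-0.3,0,1, 0,-0.3,-0.3,0,1, 0,-0.1,-0.2,0,1, 0,0,0,0,1, 0,0,0,0,1]'
```

```text
t: 23.7
tool_pos: [0.4544, -0.3347, 0.1388]
tool_rot: [3.128, 0.029, 1.669]
contact_force: [0.2, 0.3, -1.5]
gripper_width: 0.0195
```

```bash
python3 -m crank '[0.1,0,-0.2,0.2,1, 0,0,-0.4,0,1, 0,0,-0.5,0,1, 0,0,-0.4,0,1, 0,0,-0.3,0,1, 0,0,-0.1,0,1, 0,0,0,0,1]'
python3 - <<'E'
from h import *
a=snap('wrist','w16'); snap('side','s16')
E
```

```text
t: 24.58
tool_pos: [0.4644, -0.3315, 0.042]
tool_rot: [3.122, 0.031, 1.696]
contact_force: [-0.8, -0.4, -2.1]
gripper_width: 0.0195
```

View pics/w16.png

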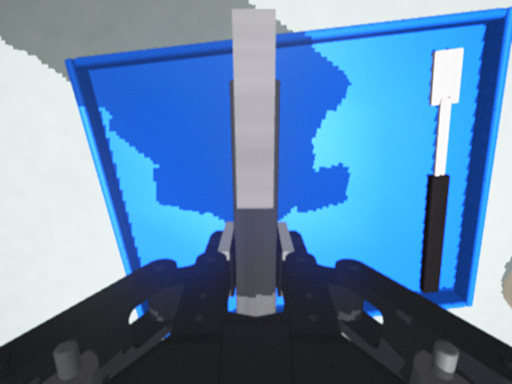

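```bash
python3 -m crank '[0,0,-0.2,0,1, 0,0,-0.2,0,1, 0,0,-0.08,0,1, 0,0,-0.02,0,1]'; for i in 1 2 ; do python3 -m crank '[0,0,-0.02,0,1]' | egrep 'pos|force'; done
```

```text
t: 25.18
tool_pos: [0.465, -0.3323, 0.0167]
tool_rot: [3.12, 0.033, 1.696]
contact_force: [-0.1, 0.1, -2.0]
gripper_width: 0.0194
tool_pos: [0.465, -0.3323, 0.0156]
contact_force: [0.6, 1.0, -2.5]
tool_pos: [0.4651, -0.3324, 0.0147]
contact_force: [-0.1, -0.1, -1.9]
```

```bash
python3 -m crank '[0,0,-0.02,0,1, 0,0,-0.02,0,1]'| egrep 'pos|force'; for i in 1 2 3 4; do python3 -m crank '[0,0,-0.014,0,1]' | egrep 'pos|force'; done
```

```text
tool_pos: [0.4653, -0.3324, 0.0128]
contact_force: [0.3, -0.1, -1.5]
tool_pos: [0.4653, -0.3324, 0.0121]
contact_force: [-0.4, -0.0, -2.1]
tool_pos: [0.4653, -0.3325, 0.0114]
contact_force: [-0.3, 0.2, -2.2]
tool_pos: [0.4653, -0.3325, 0.0107]
contact_force: [0.3, -0.4, -1.7]
tool_pos: [0.4654, -0.3327, 0.0102]
contact_force: [-1.3, -0.1, 3.5]
```

```bash
python3 -m crank '[0,0,-0.008,0,1]' | egrep 'pos|force'; python3 -m crank '[0,0,0,0,0.4, 0,0,0,0,0, 0,0,0,0,0, 0,0,0,0,0]'
python3 - <<'E'
from h import *
a=snap('wrist','w17')
E
```

```text
tool_pos: [0.4654, -0.3327, 0.01]
contact_force: [-1.2, -0.1, 5.5]
t: 26.8
tool_pos: [0.4658, -0.3327, 0.0101]
tool_rot: [3.119, 0.034, 1.696]
contact_force: [-0.6, -0.3, 0.8]
gripper_width: 0.0428
```

View pics/w17.png

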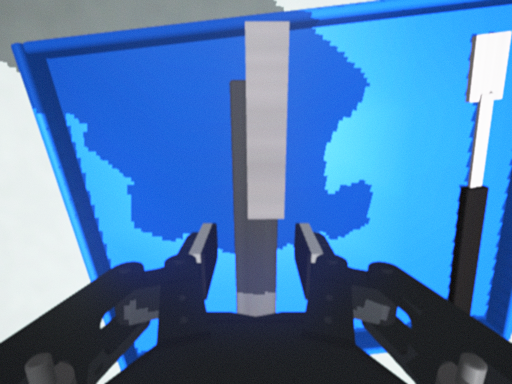

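```bash
python3 - <<'E'
import cv2
rows=[]
for n,r in [('w4',190),('w10',195),('w11',205),('w17',205)]:
    a=cv2.imread(f'pics/{n}.png')[r-20:r+60,215:305]; rows.append(cv2.resize(a,None,fx=4,fy=3.4,interpolation=1))
cv2.imwrite('pics/c4.png',cv2.vconcat([cv2.hconcat(rows[:2]),cv2.hconcat(rows[2:])]))
E
```

```text
(no output)
```

View pics/c4.png

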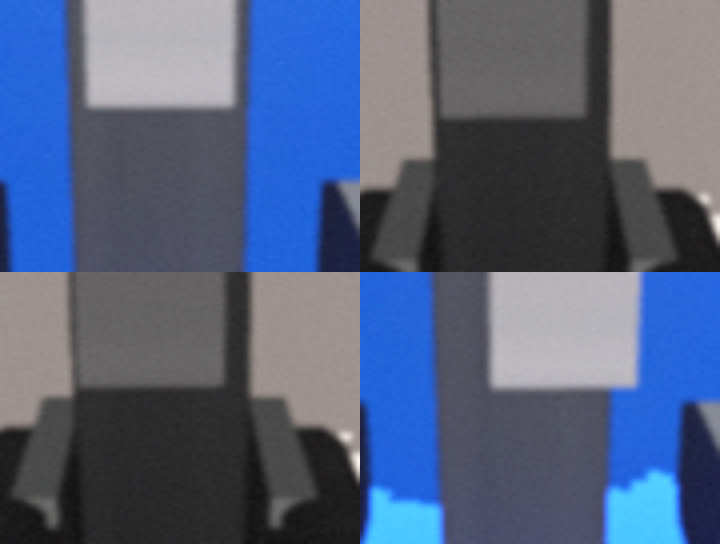

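```bash
python3 -m crank '[0,0,0.1,0,0, 0,0,0.3,0,0, 0,0,0.5,0,0, 0,0,0.5,0,0, 0,0,0.5,0,0, 0,0,0.5,0,0, 0,0,0.5,0,0, 0,0,0.5,0,0, 0,0,0.3,0,0, 0,0,0,0,0, 0,0,0,0,0]'
python3 - <<'E'
from h import *
a=snap('wrist','w18'); s=snap('side','s18'); t=snap('top','t18')
cv2.imwrite('pics/s18z.png',cv2.resize(s[130:270,200:350],None,fx=4,fy=4,interpolation=2)[:,:,::-1])
E
```

```text
t: 28.22
tool_pos: [0.465, -0.3322, 0.2107]
tool_rot: [3.114, 0.038, 1.696]
contact_force: [0.2, 1.2, 0.6]
gripper_width: 0.0429
```

View pics/w18.png

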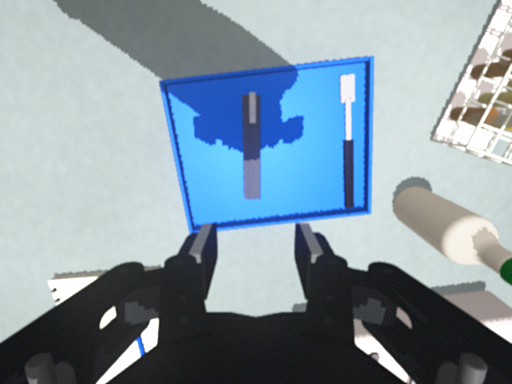

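View pics/s18z.png

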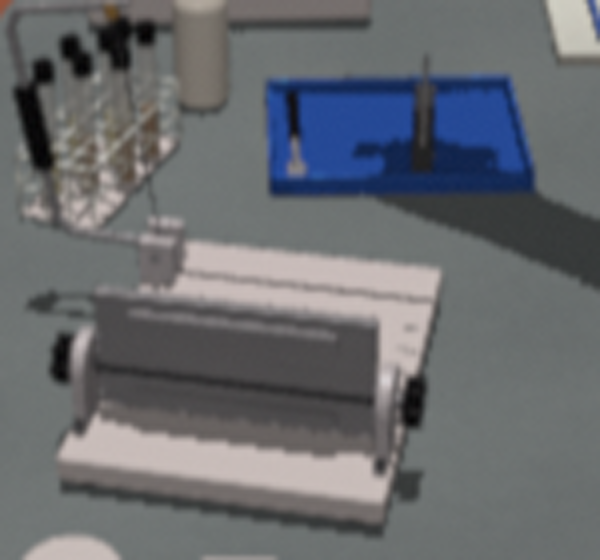

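```bash
python3 - <<'E'
from h import *
for n in ['square']:
    r=arm.cut_out(n,'wrist'); print(r[0]['confidence'],r[0]['extent']) if r else print('none')
print(arm.get_obs()['t']); print(arm.job_done())
E
```

```text
0.79 [242.4, 93.4, 261.3, 198.8]
28.425
the job is handed in; nothing more can be done
None
```

I trued the fence with the square, held it for over a second, stood the square back in the tray and handed the job in at 28.4 s. All checks came out within limits, but the square's tilt while pressing was close to its limit.

- **Pressing:** I held about 8–14 N on the board and 7–10 N against the fence. These are wrist readings with the square's weight added. The stiffest moment was a first touch on the board of about 20 N, under the 30 N limit.
- **Square's tilt during the hold:** This is the weakest point. The gripper had drifted out of plumb, so the wrist pictures put the square's sideways tilt at about 0.018–0.022 rad, against a limit of 0.025. It faced the fence within about 0.02 rad. The moves cannot correct that drift, and it was slightly worse after I lifted clear, so I did not press again.
- **Fence:** A wrist picture after backing off puts it upright to within about 0.006 rad, against a limit of 0.02. One of the seven edge readings was an outlier.
- **At hand-in:** The square stands released on the tray floor. The gripper is open at about 0.21 m and touches nothing. The spatula, rack, slicer and milk bottle look unmoved in the last pictures; I did not check the jar, pump, dishes and beaker there.
- **Calibration:** The top and wrist cameras disagreed by about 3.5 mm in x. I positioned by the wrist camera and by feel.

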